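# Load a lacquered slip on the drying rail

## Robot

A 6-joint arm with a two-finger parallel gripper is mounted at the origin on the work surface; the furniture and walls round the work are solid. World frame = base frame: x ahead of the robot, y to its left, z up, the work surface at z = 0. Lengths are in m, angles in degrees, forces in N, time in s.
With the tool pointing down it reaches from about 0.25 to 0.725 m from the base axis. Payload 9.7 kg.
Tool frame: the origin (TCP) lies at the very end of the fingers, on their centre line; the grasp point (between the pads) lies 19 mm behind it; z points along the fingers, y is the line along which they close (so a half turn about z gives the same grasp; the last joint's range is limited). The gripper opens to 85 mm and grips with 20 to 120 N. Pads are 22 mm wide; open, the fingers measure 114 mm over their backs; the gripper's body (76 mm by 85 mm) begins 54 mm behind the grasp point. The pads swing forward as they close: fully open they stand 13 mm farther back than shut.
Start: joints at [75.115, 4.979, 10.078, 95.1, 0, 90], TCP at [0.141, 0.532, 0.231] pointing down, gripper open.
Joint ranges: [-179.16, 179.16], [-48.56, 103.87], [-65.8, 70.77], [-126.05, 130.52], [-82.76, 87.17], [-180, 180]. Speed limits (degrees/s): [127.2, 127.2, 147.25, 180, 180, 180].

## Interface

Orientations are given as [roll, pitch, yaw] about the fixed x, y, z axes, in that order (R = Rz(yaw) Ry(pitch) Rx(roll)).
In Python, from workcell import bot gives the robot as it stands.
- The arm moves only by the tool arm_command, never from a script. Its argument "series" is a list of rows, each a list of 4 numbers: the shift along the tool's x, y, z in m, then the turn about the tool's z in rad. A call has exactly 5 rows; each row is the pose to reach, as a shift and turn from the pose commanded when the call began, along the tool's axes at that moment; what a row does not reach only later rows make up. A row lasts 1/10 s, in which the tool goes at most 50 mm and 8.59 degrees, less where a joint would pass 70% of its speed; a pose out of reach is approached as far as the arm can. A call with a gripper value outside its range is refused whole. "hand" is the finger opening in m, from 0 to 0.0854, set as the call begins (left out, the last holds). The fingers move at their own pace and stop on an object; "grip_force" is the grip in N (left out, the last holds). Time passes only in rows, so rows that repeat a pose let the fingers close, or fill a call up. It gives the time, the measured TCP pose, the force, the opening and the grip force at its end, in the units of the state.
- bot.get_obs(): the state, without advancing time (a new reading comes with each control period).
- bot.camera(name): name is "side" or "top"; returns a dict with "color" (384x512x3 uint8, blue, green, red), "camera_matrix" (3x3 intrinsics, pixels), "dist_coeffs" ([k1, k2, p1, p2, k3] as OpenCV has them; the pictures are not rectified), "xyz" and "orientation" of the camera in the world. Camera axes: x right, y up, looking along -z (the intrinsics and any distortion apply to the point x, -y, -z); pixel columns grow to the right and rows downward; lengths in m; the calibration is good to about 2 mm. A picture is of the moment at which its call begins. There is no depth.
- bot.job_done(): hands the job in; it is judged then, once.
Trained networks look in the newest picture that a camera, given by its name, has taken for a name from the list of things; names that differ only in an ending like _2 or _b are one class to them, and where a whole thing is asked for, a point or a joint stands for the part that bears it (a point fixed in the world has none). Each returns a list of dicts, best first, with "confidence" (0 to 1); they miss things now and then, are a little off and sometimes report something else, mostly with a low value. They report only what shows in the picture. A call takes as long as a camera call.
- bot.find_in(camera, target): "location" ([column, row] in pixels, amid what is visible of it).
- bot.mark_of(camera, target): "location" ([column, row] in pixels: a listed point, or the origin of a listed thing).
The state is a dict: "time": time; "q": joint angles; "qd": joint speeds; "joint_efforts": joint torques, N m; "ee_pos": TCP position; "tcp_rot": TCP orientation; "wrist_force": force on the tool from outside, world axes, zero at the start; "torque": the same for the moment, N m; "opening": finger opening in m; "grasp_force": force on a finger pad.
Only numpy, scipy, OpenCV 4.12 (cv2) and the standard library are available. Lean on these libraries where they do the work, as an engineer would, in place of code of your own. Each camera call takes 0.05 s, during which the arm holds its last target. There are 200 camera calls.

## Task

The pine slip hanging from its hanger on the spraying stand has just been lacquered and must dry on the drying rail. Carry the hanger by its black grip post to the open, flared end of the rail, enter its white glides there and slide it along with a light push, never forcing it, until the nose clicks in under the sprung roller at the stop; then let go. Let the wet slip touch nothing and leave the other things on the bench alone.

Things in the scene. Friction and masses are not known exactly. Their poses are not given: they have to be found in the camera images.
- hanger: Hanger, 197 mm long, 0.2 to 0.35 kg with slip. Origin: centre of its glide head. y runs along it to the tail (nose, -y, enters first), x from its front into the rail, z up. Head: white nylon glides 13 (x) x 37.6 (z) mm, reaching y = -55 to 55. A neck 9 mm high joins it to the steel beam, 12 (x) x 16 (z) mm at x = -24.5, y = -75 to 100, then the nose to y = -97.
- grip_post (a point): Point 60 mm above the hanger's origin and 24.5 mm before it (-x), with its axes: where to hold the black grip post on the beam, 16 (x) x 24 (y) mm, from 35 mm below to 21 mm above this point. Best with the fingers closing along the hanger's y; fingertips at most 20 mm below this point, to clear rail and stop.
- nose (a point): Hollow in the nose's top, at x -24.5, y -65, z 8 mm in the hanger's frame, same axes. The flat hollow is 8 mm long; ahead of it (-y) stands a crest 4.5 mm higher, 7.5 mm from this point, and from there a 32 degree ramp falls for 24 mm to the tip, 32 mm ahead of this point.
- slip: The wet pine slip fixed in the hanger's clamps, 13 (x) x 150 (y) x 44 (z) mm, hanging under the beam from z = -32 to -76 mm in the hanger's frame, at x = -24.5. Nothing may touch it. Origin: centre of its rear face; its own z axis points to the hanger's front.
- stand: Spraying stand, fixed: plywood foot 100 (x) x 236 (y) x 16 mm; two dark posts at y = -90 and 90 mm, whose forks (floor z = 96, cheeks to z = 108, 16 mm apart) carry the beam's ends. Origin: centre of underside. At first the hanger's origin is at x = 24.5, z = 104 here, same yaw. Lift it straight up 95 mm before going sideways, so that the slip clears the forks.
- rail: Drying rail, fixed: aluminium C-section 270 mm long in y, on two posts behind it. Origin: centre of underside, on the bench; channel axis along y at x = 0, z = 190. Inside 15 (x) x 40 (z) mm, walls 4 mm, top at z = 214. A slot 12 mm high in the front (-x) face takes the neck. Play of the head: 1 mm each way in x, 1.2 in z; once released it sinks 1 mm and leans forward 0.06 rad.
- mouth (a point): Point on the channel axis at the rail's only open end, with the rail's axes (y points out of the rail, -y inward). The funnel round it flares for 15 mm further out, to 6 mm wider on every side. The nylon glides run easily: 1 to 2 N push the hanger.
- inner_end (a point): Point on the channel axis at the closed end. Before it, at a place that differs each time and is not measured, a dark stop saddle is clamped on the rail (it does not shift; knob up to z = 240): its roller hangs before the slot 165 to 225 mm inward of the mouth, so the hanger's origin ends 100 to 160 mm inward. A hard stop face lies 33 mm past the roller's axis, 1 mm past the tip when home.
- catch (a joint): Lift (m) of the white catch roller, 10 mm thick, on the stop; sprung down by 1.6 N + 0.2 N/mm. 0: nothing under it (lowest line 3 mm above the channel axis); 0.008 to 0.010: on the crest; 0.003 to 0.006 held (0.002 to 0.005 released): in the hollow. To be felt: 2 to 5 N against the push up the ramp, none at the crest, an inward pull of 1 to 4 N for 7 mm, then resistance again at the stop.
- spool: Spool of cord, 54 mm wide, 62 mm tall, a bystander; origin: centre of its underside.
- cluster_a: Cluster of white balls, 68 mm wide, 59 mm tall, the one left of the stand towards the rail, a bystander; origin: centre of its underside.

How it is judged (in metres and radians):
On the way, in this order (a step that is already met when the one before it is completed fails the run):
1. the hanger's head is wholly inside the rail, entered at the open end (y of hanger in the frame of mouth below -0.058 m and x of hanger in the frame of mouth between -0.004 and 0.004 m and z of hanger in the frame of mouth between -0.004 and 0.004 m and angle between the y axis of hanger and the y axis of rail, either way round below 0.08 rad).
2. the catch roller rides over the crest of the hanger's nose (value of joint catch above 0.0065 m and x of hanger in the frame of mouth between -0.004 and 0.004 m and z of hanger in the frame of mouth between -0.004 and 0.004 m and angle between the y axis of hanger and the y axis of rail, either way round below 0.08 rad).
At the end, for the whole second after the job is handed in: The hanger hangs in the rail, at rest, origin 90 to 170 mm inward of the mouth, within 4 mm of the channel axis, in line within 0.08 rad, upright within 0.10 rad, the catch roller lying in the hollow behind the crest of the nose (catch 1.5 to 6 mm) (value of joint catch between 0.0015 and 0.006 m and y of hanger in the frame of mouth between -0.17 and -0.09 m and x of hanger in the frame of mouth between -0.004 and 0.004 m and z of hanger in the frame of mouth between -0.004 and 0.004 m and angle between the y axis of hanger and the y axis of rail, either way round below 0.08 rad and angle between hanger's own z axis and vertical below 0.1 rad and linear speed of hanger below 0.01 m/s); the robot touches nothing.
It fails at once if the hanger, while it is held, is pressed against the rail, its stop or its catch with more than 25 N in all (contact force between hanger and rail above 25 N and contact force between the fingers and hanger above 5 N).
It fails at once if the wet slip touches or is touched by anything (contact force between slip and anything else above 0.5 N).
It fails at once if the spool or the ball cluster beside the work is shifted by more than 20 mm (distance of any of spool, cluster_a from where it was at the start of the episode above 0.02 m).
It also fails if it takes over 67 s, if anything falls off the work surface, if the arm or the gripper's body presses on something with over 40 N, if the wrist force passes 120 N, or if a joint passes its speed limit or range.

## Working session

There is one attempt and no reset: what is moved stays moved. The work goes in short steps, Python scripts to look and compute and a tool call to move; the robot and the scene stay as the last step left them, time stands still between calls to the robot, and variables do not carry over. Pictures are saved under pics/ and viewed, at most 10 in all, crops included, and the job is handed in when it is done.

Besides the shell and the picture viewer there is one more tool, called after "Call:" by a JSON object that holds its "fn" and its "kwargs", one argument or row to a line. arm_command: Moves the arm, as the interface text tells. Its arguments: {"type":"object","properties":{"series":{"type":"array"},"hand":{"type":"number"},"grip_force":{"type":"number"}},"required":["series"]}

```bash
mkdir -p pics
cat > h.py <<'E'
from workcell import bot
import numpy as np, cv2
from scipy.spatial.transform import Rotation as R
def Rm(o):
    o=np.array(o,float)
    return o if o.shape==(3,3) else R.from_euler('xyz',o,degrees=True).as_matrix()
def ray(c,uv):
    p=cv2.undistortPoints(np.array([[uv]],float),np.array(c['camera_matrix']),np.array(c['dist_coeffs']))[0,0]
    d=Rm(c['orientation'])@np.array([p[0],-p[1],-1]); return np.array(c['xyz']),d/np.linalg.norm(d)
def proj(c,P):
    p=Rm(c['orientation']).T@(np.array(P)-c['xyz']); p=p*[1,-1,-1]
    return cv2.projectPoints(p.reshape(1,1,3),np.zeros(3),np.zeros(3),np.array(c['camera_matrix']),np.array(c['dist_coeffs']))[0][0,0]
def tri(rs):
    A=sum(np.eye(3)-np.outer(d,d) for o,d in rs); b=sum((np.eye(3)-np.outer(d,d))@o for o,d in rs)
    X=np.linalg.solve(A,b); return X,[np.linalg.norm(np.cross(X-o,d))*1e3 for o,d in rs]
def atz(r,z): o,d=r; return o+d*(z-o[2])/d[2]
E
python3 - <<'E'
from h import *
np.set_printoptions(precision=4,suppress=True)
C={n:bot.camera(n) for n in('side','top')}
for n,c in C.items(): cv2.imwrite(f'pics/{n}0.png',c['color']); print(n,c['xyz'],c['orientation'],np.array(c['camera_matrix']).tolist())
for t in 'hanger grip_post nose slip stand rail mouth inner_end spool cluster_a catch'.split():
    r=[]
    for n in C:
        m=bot.mark_of(n,t) if t!='catch' else bot.find_in(n,t)
        print(t,n,[(np.round(k['location'],1).tolist(),round(k['confidence'],2)) for k in m[:2]])
        if m: r.append(ray(C[n],m[0]['location']))
    if len(r)==2: print('   ',*tri(r))
print(bot.get_obs())
E
```

```text
side [ 0.1572 -0.6443  0.4525] [ 69.3376   1.5551 -24.0372] [[415.2510182027769, 0.0, 256.8627435253843], [0.0, 415.2510182027769, 192.83972782935123], [0.0, 0.0, 1.0]]
top [0.385  0.1354 1.2771] [  6.8227  -0.6707 -88.6229] [[470.0856677976692, 0.0, 254.5758243072827], [0.0, 470.0856677976692, 187.29574104901124], [0.0, 0.0, 1.0]]
hanger side [([278.5, 222.8], 0.88)]
hanger top [([297.6, 202.8], 0.85)]
    [0.4885 0.0169 0.1103] [np.float64(0.23722079022210468), np.float64(0.23722079022205841)]
grip_post side [([264.1, 199.5], 0.57), ([261.2, 271.5], 0.46)]
grip_post top [([294.4, 209.1], 0.68)]
    [0.4669 0.03   0.159 ] [np.float64(2.2988913306852123), np.float64(2.298891330685185)]
nose side [([277.7, 233.5], 0.63)]
nose top [([319.9, 209.8], 0.66)]
    [ 0.4665 -0.0361  0.1163] [np.float64(5.996730512740852), np.float64(5.996730512740855)]
slip side [([266.0, 249.0], 0.57)]
slip top [([291.2, 214.4], 0.62)]
    [0.4638 0.027  0.0536] [np.float64(0.8980761367257674), np.float64(0.898076136725623)]
stand side [([263.4, 268.8], 0.84)]
stand top [([288.8, 211.9], 0.9), ([218.3, 162.
[... 794 characters left out ...]
, 217.8], 0.92)]
cluster_a top [([178.2, 212.1], 0.8)]
    [0.4656 0.3302 0.001 ] [np.float64(0.9282786086829484), np.float64(0.9282786086828814)]
catch side [([327.6, 181.9], 0.7), ([320.6, 163.3], 0.42)]
catch top []
{'time': 1.2, 'q': array([75.1153,  4.98  , 10.0789, 95.1029,  0.0008, 89.9994]), 'qd': array([ 0.0082,  0.0513,  0.0253, -0.0561, -0.015 , -0.0707]), 'joint_efforts': array([  0.0017, -52.0106,  46.4859,   0.0019,  -0.0001,  -0.    ]), 'ee_pos': array([0.1413, 0.5315, 0.2313]), 'tcp_rot': array([-179.9961,   -0.0008,  165.1159]), 'wrist_force': array([ 0.9739,  0.7357, -0.5886]), 'torque': array([-0.0232,  0.0124,  0.0385]), 'grasp_force': 0.0, 'opening': 0.08525189186350941}
```

Run:
```python
import cv2,numpy as np
a=cv2.imread('pics/side0.png')[110:320,130:430];b=cv2.imread('pics/top0.png')[80:290,140:360]
a=cv2.resize(a,(600,420));b=cv2.resize(b,(440,420))
cv2.imwrite('pics/a.png',a);cv2.imwrite('pics/b.png',b)
```

```text
(no output)
```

View pics/a.png

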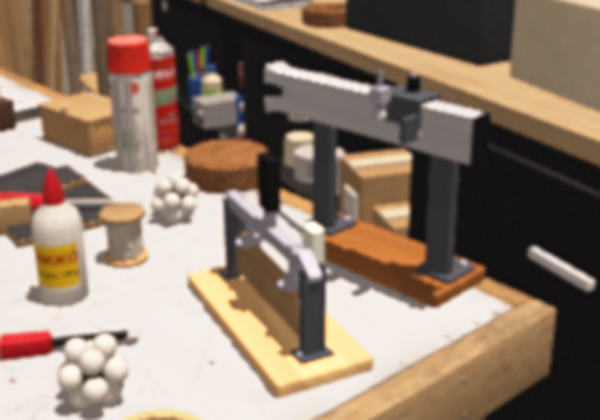

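View pics/b.png

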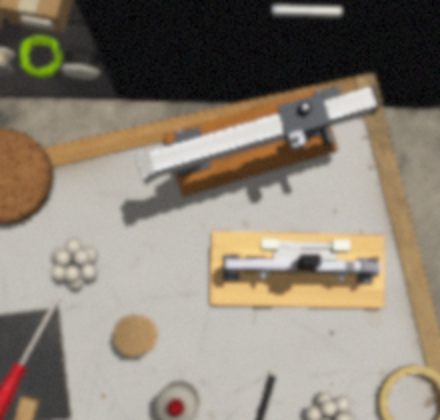

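The side picture shows the stand with the hanger (crop 270,270), its black post near (268,180), and the rail behind it with the mouth at left (270,80) and the stop at (410,105). The top picture has the foot at (297,270) and the rail from (150,165) to (375,97). The network positions agree with this. Next I fit the yaws from the edges.

Run:
```python
from h import *
np.set_printoptions(precision=4,suppress=True)
C={n:bot.camera(n) for n in('side','top')}; c=C['top']; im=c['color']; hsv=cv2.cvtColor(im,cv2.COLOR_BGR2HSV)
def rect(mask,box,z,nm):
    m=np.zeros_like(mask); x0,y0,x1,y1=box; m[y0:y1,x0:x1]=mask[y0:y1,x0:x1]
    n,l,s,ce=cv2.connectedComponentsWithStats(m); k=1+np.argmax(s[1:,4]); ys,xs=np.where(l==k)
    P=np.array([atz(ray(c,(x,y)),z)[:2] for x,y in zip(xs,ys)],np.float32)
    r=cv2.minAreaRect(P); print(nm,s[k,4],r); print(cv2.boxPoints(r)); return r
h,s,v=cv2.split(hsv)
rect(((h>12)&(h<30)&(s>80)&(v>140)).astype(np.uint8),(240,190,336,240),.016,'foot')
rect(((s<40)&(v>200)).astype(np.uint8),(205,115,332,175),.214,'railtop')
dark=(v<50).astype(np.uint8); rect(dark,(280,195,305,220),.185,'post')
# fits: mark-based averaging over repeats
for t in 'hanger grip_post nose slip stand mouth inner_end'.split():
    r=[]
    for n in C:
        m=bot.mark_of(n,t)
        if m: r.append(ray(C[n],m[0]['location']))
    if len(r)==2: print(t,*tri(r))
for t in('catch',):
  for f in(bot.find_in,bot.mark_of):
    print(f('side',t)[:2])
m,i=np.array([.5743,.2177]),np.array([.6597,-.0363]); u=(m-i)/np.linalg.norm(m-i); xr=np.array([u[1],-u[0]])
yaw=np.degrees(np.arctan2(-u[0],u[1])); print('railyaw',yaw)
o,d=ray(C['side'],(327.6,181.9)); t=(((m-24.5e-3*xr)-o[:2])@xr)/(d[:2]@xr); P=o+d*t; print('roller',P,'inward',-(P[:2]-m)@u)
```

```text
foot 1733 ((0.4650036096572876, 0.031871333718299866), (0.09971839934587479, 0.23296082019805908), 1.2220886945724487)
[[ 0.4127  0.1473]
 [ 0.4176 -0.0856]
 [ 0.5173 -0.0835]
 [ 0.5124  0.1494]]
railtop 640 ((0.5965173840522766, 0.14514665305614471), (0.024378541857004166, 0.15608106553554535), 17.62156105041504)
[[0.5613 0.2158]
 [0.6085 0.0671]
 [0.6318 0.0745]
 [0.5845 0.2232]]
post 37 ((0.4614291787147522, 0.03480049967765808), (0.011681243777275085, 0.01878306269645691), 1.3344593048095703)
[[0.4554 0.0441]
 [0.4558 0.0253]
 [0.4675 0.0255]
 [0.467  0.0443]]
hanger [0.4912 0.0235 0.1134] [np.float64(3.857939222729003), np.float64(3.857939222728931)]
grip_post [0.4658 0.0296 0.1634] [np.float64(6.796389373549091), np.float64(6.79638937354924)]
nose [ 0.4629 -0.0374  0.1145] [np.float64(3.5545168602459287), np.float64(3.5545168602459185)]
slip [0.4698 0.032  0.0487] [np.float64(4.160015675005346), np.float64(4.160015675005291)]
stand [0.4594 0.0271 0.0049] [np.float64(0.9384652925318631), np.float64(0.9384652925317759)]
mouth [0.578  0.2199 0.1848] [np.float64(4.113998610885973), np.float64(4.113998610885833)]
inner_end [ 0.6597 -0.0408  0.1935] [np.float64(1.954897497048217), np.float64(1.9548974970482516)]
[{'location': [319.2, 165.8], 'confidence': 0.46}]Traceback (most recent call last):
  File "<stdin>", line 22, in <module>
ValueError: it knows: cluster, grip_post, hanger, inner_end, mouth, nose, rail, slip, spool, stand
```

Call:
{"fn": "arm_command", "kwargs": {
  "series": [
    [0,0,-0.05,0],
    [0,0,-0.1,0],
    [-0.037,-0.033,-0.1,-0.05],
    [-0.074,-0.067,-0.1,-0.1],
    [-0.111,-0.1,-0.1,-0.14]
  ],
  "hand": 0.08
}}

```text
time: 2.55
ee_pos: [0.2235, 0.4055, 0.3315]
tcp_rot: [180.0, 0.0, 173.3]
wrist_force: [1.9, 0.7, 0.4]
opening: 0.0798
grasp_force: 0.0
```

```bash
cat >> h.py <<'E'
def to(P,yaw,ob=None):
    ob=ob or bot.get_obs(); a=ob['tcp_rot']; M=Rm(a)
    d=M.T@(np.array(P)-ob['ee_pos']); t=-np.radians((yaw-a[2]+180)%360-180)
    print('t',round(ob['time'],2),'pos',np.round(ob['ee_pos'],4),np.round(a,2),'q',np.round(ob['q'],1),'F',np.round(ob['wrist_force'],1),'op',round(ob['opening'],4)); print('move',np.round(d,4),'turn',round(t,4))
E
python3 -c "
from h import *
to((.465,.032,.30),181.2)"
```

```text
t 2.55 pos [0.2235 0.4055 0.3315] [1.7997e+02 2.0000e-02 1.7333e+02] q [ 61.1  -3.4  13.1 106.4  -0.   67.8] F [1.9 0.7 0.4] op 0.0798
move [-0.2833 -0.3429  0.0314] turn -0.1374
```

Call:
{"fn": "arm_command", "kwargs": {
  "series": [
    [-0.03,-0.036,0,-0.03],
    [-0.06,-0.072,0,-0.06],
    [-0.09,-0.109,0,-0.08],
    [-0.12,-0.145,0,-0.11],
    [-0.15,-0.182,0,-0.137]
  ]
}}

```text
time: 3.05
ee_pos: [0.3506, 0.206, 0.3315]
tcp_rot: [180.0, 0.0, -178.9]
wrist_force: [2.0, 0.7, 1.1]
opening: 0.0798
grasp_force: 0.0
```

```bash
python3 -c "
from h import *
to((.465,.032,.25),181.2)"
```

```text
t 3.05 pos [0.3506 0.206  0.3315] [ 1.7997e+02  5.0000e-02 -1.7893e+02] q [ 30.4 -10.8   6.5 107.2   0.   29.4] F [2.  0.7 1.1] op 0.0798
move [-0.111  -0.1762  0.0815] turn -0.0022
```

Call:
{"fn": "arm_command", "kwargs": {
  "series": [
    [-0.026,-0.04,0.01,0],
    [-0.052,-0.08,0.03,0],
    [-0.078,-0.12,0.05,0],
    [-0.1,-0.155,0.07,0],
    [-0.111,-0.176,0.081,0]
  ]
}}

```text
time: 3.55
ee_pos: [0.4649, 0.031, 0.2483]
tcp_rot: [-180.0, -0.1, -179.1]
wrist_force: [0.4, 0.2, -0.5]
opening: 0.0801
grasp_force: 0.0
```

```bash
cat > look.py <<'E'
from h import *
import sys
from collections import defaultdict
np.set_printoptions(precision=4,suppress=True)
def avg(ts,k=4):
    D=defaultdict(list); C={}
    for _ in range(k):
        for n in('side','top'):
            C[n]=bot.camera(n)
            for t in ts:
                m=bot.mark_of(n,t)
                if m: D[t,n].append(m[0]['location'])
    out={}
    for t in ts:
        if D[t,'side'] and D[t,'top']:
            r=[ray(C[n],np.median(D[t,n],0)) for n in C]; out[t]=tri(r); print(t,len(D[t,'side']),len(D[t,'top']),out[t][0],np.round(out[t][1],1))
        else: print(t,'seen',len(D[t,'side']),len(D[t,'top']))
    return out,C
E
python3 - <<'E'
from look import *
o,C=avg(['grip_post','nose','mouth','inner_end','hanger'],3)
a=cv2.resize(C['side']['color'][60:320,190:450],(520,520));b=cv2.resize(C['top']['color'][110:240,190:340],(600,520))
cv2.imwrite('pics/c.png',a);cv2.imwrite('pics/side1.png',C['side']['color']);cv2.imwrite('pics/top1.png',C['top']['color'])
to((.465,.032,.145),181.2)
E
```

```text
grip_post 2 1 [0.4772 0.03   0.1626] [14.4 14.4]
nose seen 3 0
mouth 2 3 [0.5755 0.2179 0.1861] [0.3 0.3]
inner_end 3 3 [ 0.6624 -0.0375  0.192 ] [4. 4.]
hanger 3 3 [0.4899 0.0254 0.1105] [2. 2.]
t 5.35 pos [0.4641 0.0337 0.2503] [ 180.      0.   -179.02] q [ 4.2 -6.1  1.2 97.3  0.   3.2] F [-0.3  0.2 -0.1] op 0.0798
move [-0.0009 -0.0017  0.1053] turn -0.0038
```

View pics/c.png

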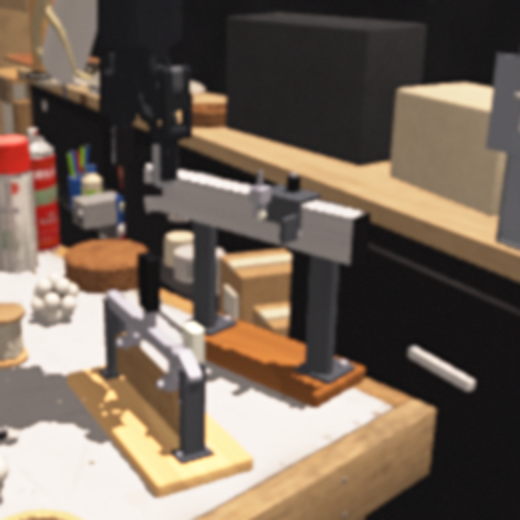

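The open gripper is above the post, which spans about (150,250) to (150,310) in this crop. I compare the post's projected outline with the picture before going down.

Run:
```python
from look import *
C={n:bot.camera(n) for n in('side',)}; c=C['side']; v=c['color'].max(2)
for z in(.14,.155,.17,.185): print(z,proj(c,(.465,.032,z)), proj(c,(.465,.042,z)),proj(c,(.475,.032,z)))
for r in range(184,218,4): print(r,v[r,254:278])
```

```text
0.14 [264.1529 208.287 ] [261.9988 206.5328] [268.8048 207.3592]
0.155 [263.9899 201.1076] [261.8234 199.4182] [268.6731 200.207 ]
0.17 [263.8246 193.8327] [261.6456 192.2098] [268.5396 192.96  ]
0.185 [263.6572 186.4602] [261.4656 184.9059] [268.4044 185.6163]
184 [194 196 196 197 200 201 199 187 157 109  58  29  24  25  23  23  30  67
 116 143 148 148 157 184]
188 [205 206 206 195 147  75  29  23  28  34  33  35  34  34  32  31  40  73
 118 143 149 148 143 145]
192 [192 196 189 170 121  59  22  15  18  19  22  22  21  22  21  27  42  65
  93 118 132 138 136 131]
196 [111 107 108 101  77  41  20  16  18  18  19  22  20  20  21  30  48  59
  61  58  58  59  78 106]
200 [104 106 111 105  83  47  23  17  17  19  20  22  22  19  20  25  36  48
  57  62  65  64  67  75]
204 [130 141 145 147 125  78  34  17  17  18  20  22  21  20  24  68 121 130
 102  63  38  31  39  50]
208 [244 244 245 243 217 140  57  17  15  18  20  22  20  17  30 104 195 237
 239 239 238 237 237 230]
212 [238 239 242 244 239 191 104  38  16  16  20  20  19  17  25  87 173 222
 233 231 231 232 234 234]
216 [189 223 236 238 240 241 235 188 120  81  78  82  91 100 118 125 144 184
 225 242 247 247 246 245]
```

Call:
{"fn": "arm_command", "kwargs": {
  "series": [
    [0,-0.001,0.03,-0.004],
    [-0.001,-0.002,0.06,-0.004],
    [-0.001,-0.002,0.09,-0.004],
    [-0.001,-0.002,0.1,-0.004],
    [-0.001,-0.002,0.104,-0.004]
  ],
  "hand": 0.06
}}

```text
time: 5.9
ee_pos: [0.4647, 0.0317, 0.1457]
tcp_rot: [-180.0, -0.1, -178.8]
wrist_force: [-0.1, -1.4, 0.8]
opening: 0.0603
grasp_force: 0.0
```

Call:
{"fn": "arm_command", "kwargs": {
  "series": [
    [0,0,0,0],
    [0,0,0,0],
    [0,0,0,0],
    [0,0,0,0],
    [0,0,0,0]
  ],
  "hand": 0.01,
  "grip_force": 60
}}

```text
time: 6.4
ee_pos: [0.4659, 0.0317, 0.148]
tcp_rot: [-180.0, 0.2, -178.8]
wrist_force: [-0.3, -1.6, 5.4]
opening: 0.0231
grasp_force: 59.3
```

```bash
python3 -c "
from h import *
to((.465,.032,.246),181.2)"
```

```text
t 6.4 pos [0.4659 0.0317 0.148 ] [-1.800e+02  1.600e-01 -1.788e+02] q [  3.9  -7.4 -11.3  85.9  -0.    2.7] F [-0.3 -1.6  5.4] op 0.0231
move [ 0.0006  0.0003 -0.098 ] turn 0.0001
```

Call:
{"fn": "arm_command", "kwargs": {
  "series": [
    [0,0,-0.01,0],
    [0,0,-0.03,0],
    [0,0,-0.055,0],
    [0,0,-0.08,0],
    [0,0,-0.105,0]
  ]
}}

```text
time: 6.9
ee_pos: [0.4649, 0.0318, 0.2529]
tcp_rot: [180.0, 0.0, -178.8]
wrist_force: [0.3, -0.0, -3.3]
opening: 0.0229
grasp_force: 59.1
```

Call:
{"fn": "arm_command", "kwargs": {
  "series": [
    [0,0,-0.01,0],
    [0,0,-0.015,0],
    [0,0,-0.015,0],
    [0,0,-0.015,0],
    [0,0,-0.015,0]
  ]
}}

```text
time: 7.4
ee_pos: [0.4648, 0.0317, 0.2652]
tcp_rot: [-180.0, -0.1, -178.8]
wrist_force: [0.6, 0.1, -2.7]
opening: 0.0236
grasp_force: 59.2
```

Run:
```python
from look import *
ob=bot.get_obs(); print(ob['ee_pos'],ob['tcp_rot'],ob['wrist_force'],ob['torque'],ob['opening'])
o,C=avg(['grip_post','nose','mouth','inner_end','hanger'],4)
cv2.imwrite('pics/side2.png',C['side']['color']);cv2.imwrite('pics/top2.png',C['top']['color'])
cv2.imwrite('pics/d.png',cv2.resize(C['side']['color'][60:320,190:450],(520,520)))
```

```text
[0.4648 0.0317 0.2652] [-179.9973   -0.0959 -178.7839] [ 0.6364  0.1264 -2.7134] [-0.0015  0.0331  0.0402] 0.02356332683699192
grip_post 4 1 [0.463  0.0388 0.2732] [3. 3.]
nose 4 1 [0.5685 0.0025 0.2331] [87.4 87.4]
mouth 4 4 [0.5728 0.2196 0.1819] [3.4 3.4]
inner_end 4 3 [ 0.6619 -0.0348  0.1929] [2.5 2.5]
hanger 4 2 [0.576  0.1086 0.2003] [42. 42.]
```

View pics/d.png

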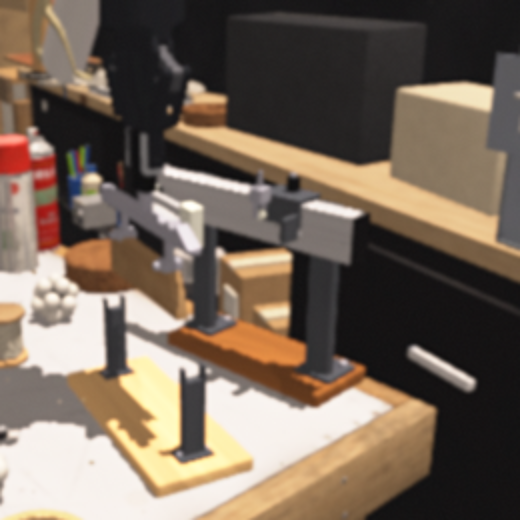

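The hanger is held level and clear of the forks, with the beam running from (105,190) to (200,235). Next I fit the rail axis from its top edges.

Run:
```python
from look import *
from scipy.ndimage import map_coordinates
c=bot.camera('top'); s=bot.camera('side')
def lines(c,img,z,m,yaw,offs,ys,nm):
    g=cv2.cvtColor(img,cv2.COLOR_BGR2GRAY).astype(float); th=np.radians(yaw); u=np.array([-np.sin(th),np.cos(th)]); x=np.array([np.cos(th),np.sin(th)])
    E={o:[] for o in offs}
    for y in ys:
        for o in offs:
            t=np.arange(-.007,.0071,.0005); P=[proj(c,(*(m+y*u+(o+k)*x),z)) for k in t]
            p=map_coordinates(g,np.array(P)[:,::-1].T,order=1); d=np.abs(np.gradient(p)); 
            if d.max()>4: w=d**2; E[o].append((y,o+(w@t)/w.sum()))
    for o in offs:
        A=np.array(E[o])
        if len(A)>4:
            f=np.polyfit(A[:,0],A[:,1],1); r=A[:,1]-np.polyval(f,A[:,0]); k=abs(r)<.0015; f=np.polyfit(A[k,0],A[k,1],1)
            print(nm,o,len(A),k.sum(),'at mouth',f[1],'at -.13',np.polyval(f,-.13),'dyaw deg',-np.degrees(f[0]),'rms',r[k].std())
m=np.array([.5745,.2185]); ys=np.r_[np.arange(-.14,-.01,.006)]
lines(c,cv2.imread('pics/top0.png'),.214,m,18.2,(-.0115,.0115),ys,'top')
for y in ys[::4]: pass
lines(s,cv2.imread('pics/side0.png'),.214,m,18.2,(-.0115,.0115),ys,'side')
# mouth end along axis: profile in y on the top face
th=np.radians(18.2); u=np.array([-np.sin(th),np.cos(th)])
g=cv2.cvtColor(cv2.imread('pics/top0.png'),cv2.COLOR_BGR2GRAY).astype(float)
for a,b in((-.03,.04),(-.3,-.24)):
    print([(round(y*1e3),int(map_coordinates(g,np.array([proj(c,(*(m+y*u),.214))[::-1]]).T,order=1)[0])) for y in np.arange(a,b,.004)])
```

```text
top -0.0115 22 22 at mouth -0.014792665262982476 at -.13 -0.014299606622080428 dyaw deg 0.21730907058572163 rms 0.00017678667537918694
top 0.0115 22 21 at mouth 0.010007102119809978 at -.13 0.010195700509034757 dyaw deg 0.08312224404265722 rms 0.0003361919487123508
side -0.0115 16 12 at mouth -0.016966507708631378 at -.13 -0.01593685902489314 dyaw deg 0.453804030456935 rms 0.000688566363128928
side 0.0115 22 17 at mouth 0.011133068636292497 at -.13 0.011559282316644156 dyaw deg 0.18784803888375376 rms 0.0006084731833132786
[(-30, 219), (-26, 217), (-22, 218), (-18, 218), (-14, 218), (-10, 217), (-6, 217), (-2, 208), (2, 188), (6, 185), (10, 186), (14, 185), (18, 179), (22, 185), (26, 184), (30, 183), (34, 184), (38, 185)]
[(-300, 13), (-296, 14), (-292, 12), (-288, 14), (-284, 13), (-280, 41), (-276, 87), (-272, 109), (-268, 185), (-264, 223), (-260, 223), (-256, 222), (-252, 221), (-248, 223), (-244, 222)]
```

Call:
{"fn": "arm_command", "kwargs": {
  "series": [
    [0,0.015,0,0],
    [0,0.04,0,-0.02],
    [0,0.07,0,-0.05],
    [0,0.1,0,-0.08],
    [0,0.13,0,-0.1]
  ]
}}

```text
time: 10.4
ee_pos: [0.4622, 0.1628, 0.2663]
tcp_rot: [180.0, 0.0, -173.0]
wrist_force: [0.7, -0.8, -1.9]
opening: 0.0231
grasp_force: 59.3
```

```bash
cat >> h.py <<'E'
def tgt(y,z=.234,m=(.572,.218),yaw=18.35,dx=0):
    th=np.radians(yaw); u=np.array([-np.sin(th),np.cos(th)]); x=np.array([np.cos(th),np.sin(th)])
    p=np.array(m)+y*u+(dx-.0245)*x; to((*p,z),180+yaw)
E
python3 -c "
from h import *
tgt(.12,.262)"
```

```text
t 10.4 pos [0.4622 0.1628 0.2663] [ 1.80e+02  1.00e-02 -1.73e+02] q [19.4 -2.3  6.6 98.9 -0.  12.4] F [ 0.7 -0.8 -1.9] op 0.0231
move [-0.0681  0.1542  0.0044] turn -0.1981
```

Call:
{"fn": "arm_command", "kwargs": {
  "series": [
    [0,0.03,0,-0.03],
    [-0.005,0.065,0,-0.07],
    [-0.02,0.1,0,-0.11],
    [-0.04,0.13,0.004,-0.16],
    [-0.06,0.15,0.004,-0.198]
  ]
}}

```text
time: 10.9
ee_pos: [0.5037, 0.32, 0.2616]
tcp_rot: [180.0, -0.0, -161.5]
wrist_force: [-0.4, -0.2, -1.4]
opening: 0.0233
grasp_force: 59.3
```

```bash
python3 -c "
from h import *
tgt(.12,.234)"
```

```text
t 10.9 pos [0.5037 0.32   0.2616] [ 1.7999e+02 -3.0000e-02 -1.6151e+02] q [32.4 12.5 22.  99.5  0.  13.9] F [-0.4 -0.2 -1.4] op 0.0233
move [-0.0082  0.0017  0.0276] turn 0.0025
```

Call:
{"fn": "arm_command", "kwargs": {
  "series": [
    [-0.002,0.001,0.006,0.001],
    [-0.005,0.002,0.014,0.003],
    [-0.008,0.002,0.022,0.003],
    [-0.008,0.002,0.0275,0.003],
    [-0.008,0.002,0.0275,0.003]
  ]
}}

```text
time: 11.4
ee_pos: [0.5103, 0.3214, 0.234]
tcp_rot: [-180.0, -0.1, -161.9]
wrist_force: [0.1, -0.5, -2.8]
opening: 0.0231
grasp_force: 59.4
```

Run:
```python
from look import *
tgt(.12)
o,C=avg(['grip_post','nose','mouth','inner_end','hanger'],2)
for n in C: cv2.imwrite(f'pics/{n}3.png',C[n]['color'])
a=cv2.resize(C['side']['color'][110:240,200:350],(600,520),interpolation=cv2.INTER_CUBIC);b=cv2.resize(C['top']['color'][110:210,150:300],(600,400),interpolation=cv2.INTER_CUBIC)
cv2.imwrite('pics/e.png',a);cv2.imwrite('pics/f.png',b)
```

```text
t 11.4 pos [0.5103 0.3214 0.234 ] [-179.98   -0.06 -161.93] q [32.2 12.7 19.  96.4 -0.  14.1] F [ 0.1 -0.5 -2.8] op 0.0231
move [-0.0015  0.0024  0.    ] turn -0.0049
grip_post seen 2 0
nose 2 2 [0.5296 0.2636 0.1981] [1.3 1.3]
mouth 2 2 [0.5753 0.2181 0.1877] [2.9 2.9]
inner_end 2 2 [ 0.6619 -0.0347  0.1913] [2.9 2.9]
hanger 2 1 [0.5312 0.224  0.228 ] [33.5 33.5]
```

View pics/e.png

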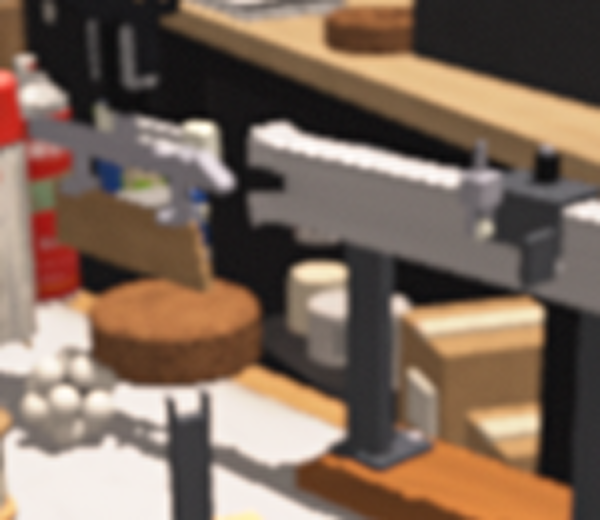

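View pics/f.png

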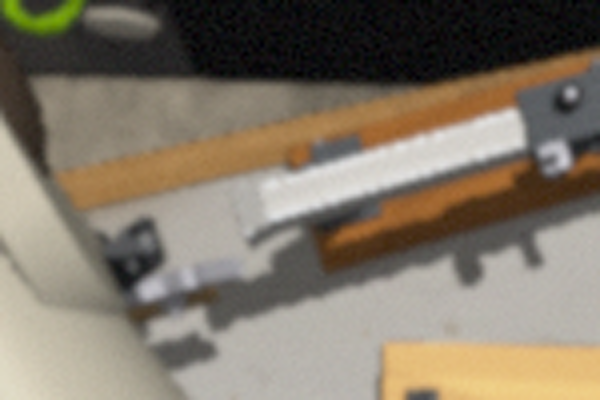

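Side view: the nose tip is at crop (232,183), just left of the mouth (250,150–190), at about slot height, and the white roller is at (485,227). Top view: the nose tip is at (243,266), parallel to the rail and in front of it. I compare these with the predictions.

Run:
```python
from look import *
ob=bot.get_obs(); M=Rm(ob['tcp_rot']); hy=M[:,1]; hx=-M[:,0]; hz=np.array([0,0,1.]); O=ob['ee_pos']+.0245*hx-.044*hz
print('origin',O,'yaw',np.degrees(np.arctan2(-hy[0],hy[1])))
C={n:bot.camera(n) for n in('side','top')}
pt=lambda x,y,z:O+x*hx+y*hy+z*hz
sc={'side':(200,110,4),'top':(150,110,4)}
for nm,p in dict(tip=(-.0245,-.097,-.004),crest=(-.0245,-.0725,.0125),hollow=(-.0245,-.065,.008),headfrontTop=(-.0065,-.055,.0188),headfrontTopR=(.0065,-.055,.0188)).items():
    for n in C:
        q=proj(C[n],pt(*p)); a,b,k=sc[n]; print(nm,n,((q-[a,b])*k).round(0))
m=np.array([.572,.218]);th=np.radians(18.35);u=np.array([-np.sin(th),np.cos(th)]);x=np.array([np.cos(th),np.sin(th)])
for nm,p in dict(mouthTopF=(-.0115,0,.214),mouthTopB=(.0115,0,.214),slotTop=(-.0115,0,.196),slotBot=(-.0115,0,.184)).items():
    for n in C:
        q=proj(C[n],(*(m+p[0]*x+p[1]*u),p[2])); a,b,k=sc[n]; print(nm,n,((q-[a,b])*k).round(0))
o,d=ray(C['side'],(321.3,166.8)); t=(((m-24.5e-3*x)-o[:2])@x)/(d[:2]@x); P=o+d*t; print('roller',P,'inward',-(P[:2]-m)@u)
```

```text
origin [0.534  0.3299 0.1908] yaw 18.117063810954253
tip side [230. 183.]
tip top [241. 262.]
crest side [202. 149.]
crest top [198. 270.]
hollow side [194. 154.]
hollow top [187. 275.]
headfrontTop side [205. 129.]
headfrontTop top [160. 248.]
headfrontTopR side [220. 125.]
headfrontTopR top [153. 226.]
mouthTopF side [271. 140.]
mouthTopF top [266. 221.]
mouthTopB side [299. 132.]
mouthTopB top [255. 183.]
slotTop side [272. 169.]
slotTop top [268. 226.]
slotBot side [272. 189.]
slotBot top [270. 229.]
roller [0.6027 0.0478 0.1991] inward 0.17123303591313213
```

```bash
python3 -c "
from h import *
tgt(.075)"
```

```text
t 12.7 pos [0.5107 0.3222 0.2348] [ 180.      0.   -161.89] q [32.2 12.7 19.2 96.5  0.  14.1] F [ 0.3  0.  -2.7] op 0.0236
move [-0.001  -0.0432  0.0008] turn -0.0041
```

Call:
{"fn": "arm_command", "kwargs": {
  "series": [
    [-0.001,-0.008,0.001,-0.004],
    [-0.001,-0.018,0.001,-0.004],
    [-0.001,-0.028,0.001,-0.004],
    [-0.001,-0.038,0.001,-0.004],
    [-0.001,-0.043,0.001,-0.004]
  ]
}}

```text
time: 13.2
ee_pos: [0.5255, 0.2803, 0.2339]
tcp_rot: [-180.0, 0.0, -161.7]
wrist_force: [-0.1, 0.5, -1.8]
opening: 0.0232
grasp_force: 59.4
```

Run:
```python
from look import *
C={n:bot.camera(n) for n in('side','top')}
tgt(.06)
a=cv2.resize(C['side']['color'][120:190,230:330],(600,420),interpolation=cv2.INTER_CUBIC);b=cv2.resize(C['top']['color'][120:190,170:270],(600,420),interpolation=cv2.INTER_CUBIC)
for n in C: cv2.imwrite(f'pics/{n}4.png',C[n]['color'])
g=np.zeros((600,800,3),np.uint8); g[:300,:429]=cv2.resize(a,(429,300)); g[300:,:429]=cv2.resize(b,(429,300)); cv2.imwrite('pics/g.png',g[:,:430])
```

```text
t 13.3 pos [0.5254 0.2807 0.2339] [-180.      0.01 -161.73] q [28.1 11.5 17.7 96.1 -0.   9.8] F [-0.2  0.4 -3.2] op 0.0233
move [ 0.     -0.0142 -0.0001] turn -0.0014
```

View pics/g.png

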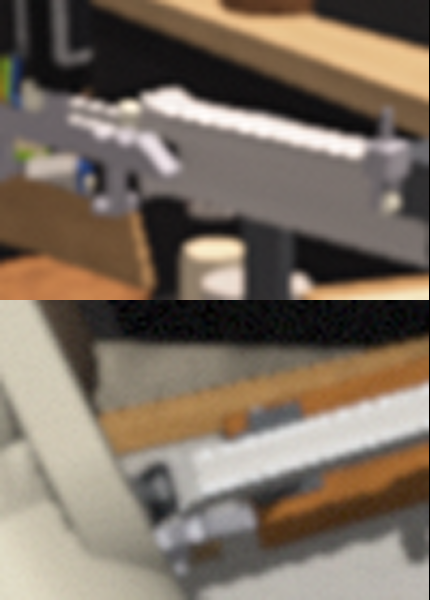

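The nose lies in front of the slot at the right height, and the head's white front end is entering the funnel at (130,105) in the upper view. I go in with small steps and watch the force.

Call:
{"fn": "arm_command", "kwargs": {
  "series": [
    [0,-0.003,0,-0.001],
    [0,-0.006,0,-0.001],
    [0,-0.009,0,-0.001],
    [0,-0.011,0,-0.001],
    [0,-0.012,0,-0.001]
  ]
}}

```text
time: 13.8
ee_pos: [0.5289, 0.2702, 0.2338]
tcp_rot: [-180.0, -0.0, -161.6]
wrist_force: [0.1, -0.4, -3.1]
opening: 0.0234
grasp_force: 59.4
```

```bash
cat > st.py <<'E'
from h import *
import sys
ob=bot.get_obs(); F=Rm(ob['tcp_rot']).T@ob['wrist_force']; print('Ftool',F.round(1),'Ttool',(Rm(ob['tcp_rot']).T@ob['torque']).round(2))
tgt(float(sys.argv[1]))
E
python3 st.py .05
```

```text
Ftool [ 0.1 -0.4  3.1] Ttool [ 0.05 -0.02  0.  ]
t 13.8 pos [0.5289 0.2702 0.2338] [-180.    -0.  -161.6] q [27.1 11.2 17.3 96.1 -0.   8.7] F [ 0.1 -0.4 -3.1] op 0.0234
move [ 0.     -0.0131 -0.0002] turn 0.0009
```

No contact so far, with the head front 8 mm outside the mouth. I go on.

Call:
{"fn": "arm_command", "kwargs": {
  "series": [
    [0,-0.002,0,0],
    [0,-0.004,0,0],
    [0,-0.006,0,0],
    [0,-0.008,0,0],
    [0,-0.009,0,0]
  ]
}}

```text
time: 14.3
ee_pos: [0.5317, 0.2616, 0.2338]
tcp_rot: [180.0, -0.0, -161.6]
wrist_force: [-0.4, -0.5, -2.4]
opening: 0.0231
grasp_force: 59.4
```

```bash
python3 st.py .04
```

```text
Ftool [ 0.5 -0.4  2.4] Ttool [-0.02  0.01  0.04]
t 14.3 pos [0.5317 0.2616 0.2338] [ 180.    -0.  -161.6] q [26.2 11.  17.1 96.1  0.   7.8] F [-0.4 -0.5 -2.4] op 0.0231
move [-0.     -0.014  -0.0002] turn 0.0008
```

Call:
{"fn": "arm_command", "kwargs": {
  "series": [
    [0,-0.002,0,0],
    [0,-0.004,0,0],
    [0,-0.006,0,0],
    [0,-0.007,0,0],
    [0,-0.008,0,0]
  ]
}}

```text
time: 14.8
ee_pos: [0.5342, 0.2541, 0.2337]
tcp_rot: [-180.0, -0.0, -161.6]
wrist_force: [-0.6, -0.0, -2.7]
opening: 0.023
grasp_force: 59.4
```

```bash
python3 st.py .04
```

```text
Ftool [0.6 0.2 2.7] Ttool [-0.01  0.01 -0.03]
t 14.8 pos [0.5342 0.2541 0.2337] [-180.    -0.  -161.6] q [25.4 10.9 17.  96.  -0.   7. ] F [-0.6 -0.  -2.7] op 0.023
move [ 0.     -0.0061 -0.0003] turn 0.0009
```

Call:
{"fn": "arm_command", "kwargs": {
  "series": [
    [0,-0.002,0,0],
    [0,-0.004,0,0],
    [0,-0.006,0,0],
    [0,-0.008,0,0],
    [0,-0.01,0,0]
  ]
}}

```text
time: 15.3
ee_pos: [0.5374, 0.2445, 0.2338]
tcp_rot: [-180.0, 0.0, -161.6]
wrist_force: [0.1, -0.1, -2.1]
opening: 0.0233
grasp_force: 59.4
```

```bash
python3 st.py .02
```

```text
Ftool [-0.1 -0.2  2.1] Ttool [ 0.02 -0.   -0.06]
t 15.3 pos [0.5374 0.2445 0.2338] [-180.     0.  -161.6] q [24.5 10.7 16.8 96.  -0.   6.1] F [ 0.1 -0.1 -2.1] op 0.0233
move [ 0.     -0.016  -0.0002] turn 0.0009
```

Call:
{"fn": "arm_command", "kwargs": {
  "series": [
    [0,-0.003,0,0.001],
    [0,-0.006,0,0.001],
    [0,-0.009,0,0.001],
    [0,-0.012,0,0.001],
    [0,-0.015,0,0.001]
  ]
}}

```text
time: 15.8
ee_pos: [0.5422, 0.2302, 0.2338]
tcp_rot: [180.0, -0.0, -161.7]
wrist_force: [-0.3, -1.4, -2.0]
opening: 0.0233
grasp_force: 59.4
```

```bash
python3 st.py .00
```

```text
Ftool [ 0.7 -1.3  2. ] Ttool [-0.    0.01 -0.02]
t 15.8 pos [0.5422 0.2302 0.2338] [ 180.     -0.   -161.66] q [23.  10.5 16.5 96.   0.   4.7] F [-0.3 -1.4 -2. ] op 0.0233
move [ 0.     -0.021  -0.0002] turn -0.0001
```

Call:
{"fn": "arm_command", "kwargs": {
  "series": [
    [0,-0.004,0,0],
    [0,-0.008,0,0],
    [0,-0.012,0,0],
    [0,-0.016,0,0],
    [0,-0.02,0,0]
  ]
}}

```text
time: 16.3
ee_pos: [0.5485, 0.2111, 0.2338]
tcp_rot: [-180.0, -0.0, -161.7]
wrist_force: [-0.1, -0.5, -3.0]
opening: 0.0232
grasp_force: 59.4
```

```bash
python3 st.py -.02
```

```text
Ftool [ 0.3 -0.5  3. ] Ttool [-0.    0.03  0.01]
t 16.3 pos [0.5485 0.2111 0.2338] [-180.     -0.   -161.65] q [21.1 10.4 16.3 96.  -0.   2.7] F [-0.1 -0.5 -3. ] op 0.0232
move [ 0.     -0.0209 -0.0002] turn -0.0001
```

Call:
{"fn": "arm_command", "kwargs": {
  "series": [
    [0,-0.004,0,0],
    [0,-0.008,0,0],
    [0,-0.012,0,0],
    [0,-0.016,0,0],
    [0,-0.02,0,0]
  ]
}}

```text
time: 16.8
ee_pos: [0.5548, 0.1922, 0.2338]
tcp_rot: [180.0, -0.0, -161.7]
wrist_force: [-0.1, -0.1, -2.3]
opening: 0.0234
grasp_force: 59.4
```

```bash
python3 st.py -.04
python3 - <<'E'
from look import *
C={n:bot.camera(n) for n in('side','top')}
a=C['side']['color'][120:190,230:330];b=C['top']['color'][120:190,190:290]
cv2.imwrite('pics/i.png',np.vstack([cv2.resize(k,(429,300),interpolation=cv2.INTER_CUBIC) for k in(a,b)]))
E
```

```text
Ftool [ 0.1 -0.1  2.3] Ttool [ 0.03  0.03 -0.06]
t 16.8 pos [0.5548 0.1922 0.2338] [ 180.     -0.   -161.65] q [19.1 10.3 16.2 96.   0.   0.8] F [-0.1 -0.1 -2.3] op 0.0234
move [ 0.     -0.0209 -0.0002] turn -0.0001
```

View pics/i.png

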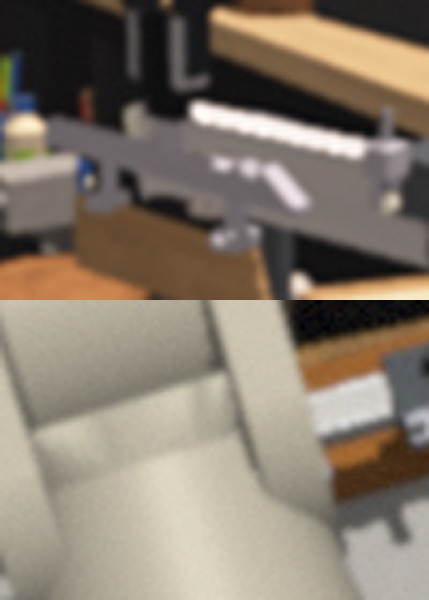

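The head is in the channel, with the nose sliding in front of the rail: the tip is at (305,205) and the roller at (390,200). I continue up to just before the roller.

Call:
{"fn": "arm_command", "kwargs": {
  "series": [
    [0,-0.005,0,0],
    [0,-0.01,0,0],
    [0,-0.015,0,0],
    [0,-0.02,0,0],
    [0,-0.025,0,0]
  ]
}}

```text
time: 17.4
ee_pos: [0.5627, 0.1683, 0.2338]
tcp_rot: [-180.0, 0.0, -161.7]
wrist_force: [0.7, -0.1, -2.7]
opening: 0.0235
grasp_force: 59.4
```

```bash
python3 st.py -.07
```

```text
Ftool [-0.6 -0.3  2.7] Ttool [ 0.    0.01 -0.05]
t 17.4 pos [0.5627 0.1683 0.2338] [-180.      0.   -161.66] q [16.7 10.3 16.3 96.  -0.  -1.7] F [ 0.7 -0.1 -2.7] op 0.0235
move [-0.     -0.0257 -0.0002] turn -0.0002
```

Call:
{"fn": "arm_command", "kwargs": {
  "series": [
    [0,-0.005,0,0],
    [0,-0.01,0,0],
    [0,-0.015,0,0],
    [0,-0.019,0,0],
    [0,-0.022,0,0]
  ]
}}

```text
time: 17.9
ee_pos: [0.5696, 0.1475, 0.2338]
tcp_rot: [-180.0, -0.0, -161.7]
wrist_force: [-0.2, 0.2, -3.0]
opening: 0.023
grasp_force: 59.4
```

```bash
python3 st.py -.106
```

```text
Ftool [0.1 0.2 3. ] Ttool [-0.01  0.    0.03]
t 17.9 pos [0.5696 0.1475 0.2338] [-180.     -0.   -161.67] q [14.5 10.4 16.4 96.  -0.  -3.8] F [-0.2  0.2 -3. ] op 0.023
move [-0.     -0.0398 -0.0002] turn -0.0003
```

Call:
{"fn": "arm_command", "kwargs": {
  "series": [
    [0,-0.003,0,0],
    [0,-0.006,0,0],
    [0,-0.009,0,0],
    [0,-0.012,0,0],
    [0,-0.014,0,0]
  ]
}}

```text
time: 18.4
ee_pos: [0.5739, 0.1344, 0.2337]
tcp_rot: [180.0, -0.0, -161.7]
wrist_force: [-1.0, 1.4, -3.6]
opening: 0.0231
grasp_force: 59.1
```

Call:
{"fn": "arm_command", "kwargs": {
  "series": [
    [0,-0.001,0,0],
    [0,-0.002,0,0],
    [0,-0.003,0,0],
    [0,-0.004,0,0],
    [0,-0.005,0,0]
  ]
}}

```text
time: 18.9
ee_pos: [0.5754, 0.1299, 0.2336]
tcp_rot: [180.0, -0.0, -161.6]
wrist_force: [-0.3, 1.7, -4.5]
opening: 0.0232
grasp_force: 59.1
```

```bash
python3 st.py -.106
```

```text
Ftool [-0.3  1.7  4.5] Ttool [-0.89  0.03 -0.01]
t 18.9 pos [0.5754 0.1299 0.2336] [ 1.7998e+02 -2.0000e-02 -1.6164e+02] q [12.7 10.7 16.7 96.   0.  -5.6] F [-0.3  1.7 -4.5] op 0.0232
move [-0.     -0.0213 -0.0004] turn 0.0001
```

The ramp can be felt. I continue gently.

Call:
{"fn": "arm_command", "kwargs": {
  "series": [
    [0,-0.001,0,0],
    [0,-0.002,0,0],
    [0,-0.003,0,0],
    [0,-0.004,0,0],
    [0,-0.005,0,0]
  ]
}}

```text
time: 19.4
ee_pos: [0.577, 0.1251, 0.2337]
tcp_rot: [180.0, -0.0, -161.7]
wrist_force: [-1.2, 3.0, -4.8]
opening: 0.0233
grasp_force: 59.0
```

Call:
{"fn": "arm_command", "kwargs": {
  "series": [
    [0,-0.001,0,0],
    [0,-0.002,0,0],
    [0,-0.003,0,0],
    [0,-0.004,0,0],
    [0,-0.004,0,0]
  ]
}}

```text
time: 19.9
ee_pos: [0.5784, 0.1208, 0.2338]
tcp_rot: [-180.0, -0.0, -161.7]
wrist_force: [0.3, 0.1, -6.2]
opening: 0.0237
grasp_force: 59.1
```

```bash
python3 st.py -.106
```

```text
Ftool [-0.3  0.   6.2] Ttool [-0.39 -0.   -0.  ]
t 19.9 pos [0.5784 0.1208 0.2338] [-179.96   -0.   -161.68] q [11.8 10.8 16.8 96.  -0.  -6.5] F [ 0.3  0.1 -6.2] op 0.0237
move [ 0.     -0.0118 -0.0002] turn -0.0005
```

At the crest. Now the last 7 mm.

Call:
{"fn": "arm_command", "kwargs": {
  "series": [
    [0,-0.001,0,0],
    [0,-0.002,0,0],
    [0,-0.003,0,0],
    [0,-0.004,0,0],
    [0,-0.004,0,0]
  ]
}}

```text
time: 20.4
ee_pos: [0.5797, 0.1169, 0.2338]
tcp_rot: [-179.9, 0.0, -161.7]
wrist_force: [0.9, -2.5, -5.2]
opening: 0.0231
grasp_force: 59.3
```

```bash
python3 st.py -.106
```

```text
Ftool [-0.  -2.7  5.2] Ttool [ 0.41 -0.03 -0.03]
t 20.4 pos [0.5797 0.1169 0.2338] [-179.94    0.   -161.68] q [11.4 10.9 16.9 96.  -0.1 -6.9] F [ 0.9 -2.5 -5.2] op 0.0231
move [ 0.     -0.0076 -0.0002] turn -0.0005
```

Inward pull, so it is past the crest.

Call:
{"fn": "arm_command", "kwargs": {
  "series": [
    [0,-0.001,0,0],
    [0,-0.0015,0,0],
    [0,-0.002,0,0],
    [0,-0.0025,0,0],
    [0,-0.003,0,0]
  ]
}}

```text
time: 20.9
ee_pos: [0.5805, 0.1146, 0.2338]
tcp_rot: [-180.0, 0.0, -161.7]
wrist_force: [1.0, -2.1, -5.0]
opening: 0.0234
grasp_force: 59.3
```

```bash
python3 st.py -.106
```

```text
Ftool [-0.3 -2.3  5. ] Ttool [ 0.25  0.07 -0.01]
t 20.9 pos [0.5805 0.1146 0.2338] [-180.      0.   -161.65] q [11.2 10.9 17.  96.1 -0.  -7.2] F [ 1.  -2.1 -5. ] op 0.0234
move [ 0.     -0.0052 -0.0002] turn -0.0
```

Call:
{"fn": "arm_command", "kwargs": {
  "series": [
    [0,-0.0005,0,0],
    [0,-0.001,0,0],
    [0,-0.001,0,0],
    [0,-0.0015,0,0],
    [0,-0.0015,0,0]
  ]
}}

```text
time: 21.4
ee_pos: [0.5809, 0.1133, 0.2338]
tcp_rot: [180.0, -0.0, -161.6]
wrist_force: [0.5, -0.2, -4.9]
opening: 0.0233
grasp_force: 59.3
```

```bash
python3 st.py -.106
```

```text
Ftool [-0.5 -0.4  4.9] Ttool [-0.35  0.    0.02]
t 21.4 pos [0.5809 0.1133 0.2338] [ 179.99   -0.   -161.65] q [11.  11.  17.  96.1  0.  -7.3] F [ 0.5 -0.2 -4.9] op 0.0233
move [ 0.     -0.0039 -0.0002] turn 0.0001
```

The pull has ended, so the roller lies in the hollow. I release with a small opening and lift off.

Call:
{"fn": "arm_command", "kwargs": {
  "series": [
    [0,0,0,0],
    [0,0,0,0],
    [0,0,0,0],
    [0,0,0,0],
    [0,0,0,0]
  ],
  "hand": 0.042
}}

```text
time: 21.9
ee_pos: [0.581, 0.1132, 0.234]
tcp_rot: [-180.0, 0.0, -161.7]
wrist_force: [0.5, 0.4, -0.1]
opening: 0.0417
grasp_force: 0.0
```

```bash
python3 st.py -.106
python3 - <<'E'
from look import *
c=bot.camera('side'); cv2.imwrite('pics/j.png',cv2.resize(c['color'][120:220,230:380],(600,400),interpolation=cv2.INTER_CUBIC))
E
```

```text
Ftool [-0.6  0.2  0.1] Ttool [ 0.03  0.   -0.01]
t 21.9 pos [0.581  0.1132 0.234 ] [-1.7999e+02  2.0000e-02 -1.6166e+02] q [11.  10.9 17.  96.1 -0.  -7.3] F [ 0.5  0.4 -0.1] op 0.0417
move [ 0.0001 -0.0037 -0.    ] turn -0.0001
```

View pics/j.png

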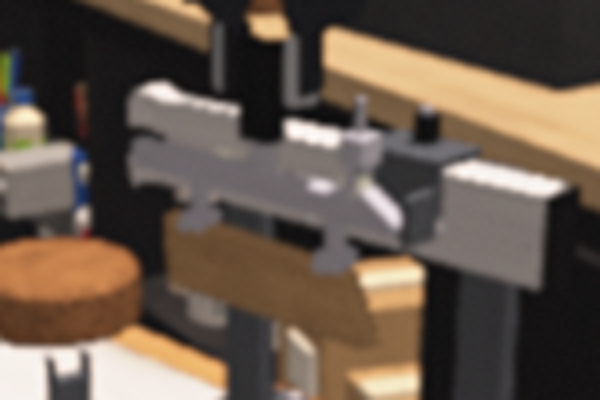

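The hanger hangs in the rail with its tip (400,225) at the stop block. The roller (355,180) sits behind the crest, and the fingers are open around the post. I lift straight up.

Call:
{"fn": "arm_command", "kwargs": {
  "series": [
    [0,0,-0.01,0],
    [0,0,-0.025,0],
    [0,0,-0.05,0],
    [0,0,-0.08,0],
    [0,0,-0.11,0]
  ]
}}

```text
time: 22.45
ee_pos: [0.5806, 0.1131, 0.3456]
tcp_rot: [-180.0, 0.0, -161.7]
wrist_force: [0.6, 0.3, -0.4]
opening: 0.0422
grasp_force: 0.0
```

```bash
python3 st.py -.106
python3 - <<'E'
from look import *
c=bot.camera('side'); cv2.imwrite('pics/k.png',cv2.resize(c['color'][120:220,230:380],(600,400),interpolation=cv2.INTER_CUBIC))
avg(['hanger','nose'],2)
E
```

```text
Ftool [-0.7  0.1  0.4] Ttool [-0.05 -0.04 -0.01]
t 22.45 pos [0.5806 0.1131 0.3456] [-1.8000e+02  3.0000e-02 -1.6166e+02] q [ 11.   16.   36.  109.9  -0.   -7.3] F [ 0.6  0.3 -0.4] op 0.0422
move [-0.0003 -0.0038  0.1116] turn -0.0001
hanger seen 2 0
nose seen 2 0
```

View pics/k.png

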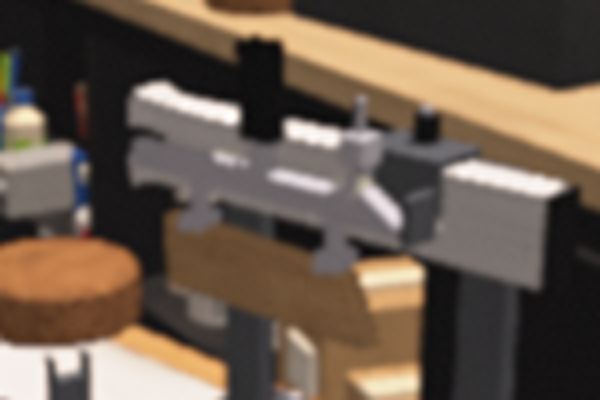

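The hanger is unchanged after the retreat: still on the rail, nose tip (400,225) at the stop, roller (360,180) behind the crest, and the gripper is clear. I hand it in.

```bash
python3 -c "
from workcell import bot
print(bot.job_done())"
```

```text
the job is handed in; nothing more can be done
None
```

The hanger hangs in the rail with its nose latched under the roller, judged by the felt forces and the last picture; it has been released, the arm is clear, and the job was handed in at about 23 s of the 67 s (the hand-in returned no verdict).

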